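Hang a slide carrier on the drying tree

ROBOT

A 7-joint arm with a two-finger parallel gripper is mounted at the origin on a cart in front of the work surface, level with it; the furniture and walls round the work are solid. World frame = base frame: x ahead of the robot, y to its left, z up, the work surface at z = 0. Lengths are in m, angles in degrees, forces in N, time in s.
With the tool pointing down it reaches from about 0.425 to 0.975 m from the base axis. Payload 16.7 kg.
Tool frame: the origin (TCP) lies at the very end of the fingers, on their centre line; the grasp point (between the pads) lies 19 mm behind it; z points along the fingers, y is the line along which they close (so a half turn about z gives the same grasp; the last joint's range is limited). The gripper opens to 85 mm and grips with 20 to 120 N. Pads are 22 mm wide; open, the fingers measure 114 mm over their backs; the gripper's body (76 mm by 85 mm) begins 54 mm behind the grasp point. The pads swing forward as they close: fully open they stand 13 mm farther back than shut.
Start: joints at [-73.138, 24.414, 4.234, 92.017, -1.954, 63.644, -3.845], TCP at [0.29, 0.61, 0.231] pointing down, gripper open.
Joint ranges: [-163.25, 163.25], [-28.42, 122.38], [-70.27, 78.77], [12.13, 141.07], [-58.53, 238.53], [9.26, 117.41], [-156.51, 156.51]. Speed limits (degrees/s): [108.29, 108.29, 136.94, 136.94, 172.46, 172.46, 172.46].

INTERFACE

Orientations are given as [roll, pitch, yaw] about the fixed x, y, z axes, in that order (R = Rz(yaw) Ry(pitch) Rx(roll)).
In Python, from cell import manip gives the robot as it stands. The module is installed in compiled form; this text tells all that it offers.
- The arm moves only by the tool drive_tool, never from a script. Its argument "deltas" is one flat list of numbers, 6 for each row, row after row: the shift along the tool's x, y, z each as a share of 0.02 m, from -1 to 1, then the turn, a rotation vector about the tool's x, y, z each as a share of 360 degrees, from -1 to 1. In form: [x, y, z, ax, ay, az, x, y, z, ax, ay, az, ...]. A call has exactly 8 rows; each row shifts and turns the commanded pose from where the row before left it, along the tool's axes as they then stand; what a row does not reach is not made up. A row lasts 1/10 s, in which the tool goes at most 50 mm and 8.59 degrees, less where a joint would pass 70% of its speed; a pose out of reach is approached as far as the arm can. A call with a number of a shift or a turn outside -1 to 1 is refused whole. A call with a gripper value outside its range is refused whole. "grip" is the closure, from 0 (fully open) to 1 (shut), set as the call begins (left out, the last holds). The fingers move at their own pace and stop on an object; "squeeze" is the grip in N (left out, the last holds). Time passes only in rows, so rows that do not move let the fingers close, or fill a call up. It gives the time, the measured TCP pose, the force, the opening and the grip force at its end, in the units of the state.
- manip.sense(): the state, without advancing time (a new reading comes with each control period).
- manip.capture(name): name is "scene" or "top"; returns a dict with "img" (384x512x3 uint8, red, green, blue), "range_z" (384x512 float32, m along the optical axis (not along the pixel's ray), 0 where there is no reading), "camera_matrix" (3x3 intrinsics, pixels), "rvec" (rotation vector, rad) and "tvec" (3), from world to camera coordinates, as OpenCV has them. Camera axes: x right, y down, z forward; pixel columns grow to the right and rows downward; lengths in m; the calibration is good to about 2 mm. A picture is of the moment at which its call begins.
- manip.hand_in(): hands the job in; it is judged then, once.
The state is a dict: "time_s": time; "joints": joint angles; "joint_velocities": joint speeds; "joint_efforts": joint torques, N m; "eef_pos": TCP position; "orientation": TCP orientation; "ft_force": force on the tool from outside, world axes, zero at the start; "torque": the same for the moment, N m; "grip_width": opening from 0.0 (shut) to 1.0 (fully open); "gripper_force": force on a finger pad.
Only numpy, scipy, OpenCV 4.12 (cv2) and the standard library are available. Lean on these libraries where they do the work, as an engineer would, in place of code of your own. Each camera call takes 0.05 s, during which the arm holds its last target. There are 200 camera calls.

TASK

Turn the head of the drying tree until one of its two free branches points the way the yellow arrow on its foot points. Then take the red slide carrier out of the white drip block and hang it on that branch: guide its eye over the raised tip, push it gently inwards against the sprung orange collar until it clears the lip, and lower it fully onto the rod so that the spring traps it behind the lip. Never load the tree with more than 20 N through the carrier, leave the branch pointing along the arrow, and do not disturb the other things on the bench.

Things in the scene. Friction and masses are not known exactly. Their poses are not given: they have to be found in the camera images.
- tree_foot: Fixed foot of the drying tree: grey round plate, 160 mm across, 14 mm thick, with a steel post 22 mm thick. Origin: centre of its underside, on the turning axis (vertical). Its own -x direction is the loading direction, marked by a yellow arrow on the plate that points outwards.
- head (a joint): Angle of the tree's turning head, rad, counter-clockwise from above positive, stops at -1.2 and 4.4; stays where left (friction 0.15 N m). At 0 free branch a points in the loading direction, at 3.14 free branch b. Four level steel branches at right angles: rods 10 mm thick, axis 170 mm above the bench. The free two are opposite one another; the others hold a fixed blue and green carrier.
- knob (a point): Centre of the black fluted round knob on top of the head, on the turning axis: 32 mm in diameter, from 193 to 237 mm above the bench (this point: 220 mm). Turns with the head; grip it from above to turn the head. The white hub below it is 48 mm across. The blue and green carriers stand 95 mm from the axis, tab tops 224 mm above the bench.
- seat_a (a point): Seat of free branch a: on top of the rod, 175 mm above the bench, 95 mm from the axis, where the eye's top must end. The branch runs along this point's x, outwards is -x. Lip: 8 mm wide, 6 mm above the rod's top, from 99 to 105 mm from the axis, then a tapered nose to 116 mm. Orange spring collar, 26 mm across: outer face at rest 94 mm from the axis, so an 8 mm carrier must push it in 3 mm.
- seat_b (a point): The same point on free branch b, on the opposite side, with the same lip, nose and collar; outwards is +x of this point.
- collar_a (a joint): Inward travel in m of the sprung collar of branch a: 0 at rest, hard stop at 0.004. Spring force 1 N at rest plus 1.5 N per mm: 5.5 N at the 3 mm where a carrier just clears the lip (and which remain when it is trapped), 7 N just before the stop. Damped, 60 N s per m.
- collar_b (a joint): The same for branch b.
- carrier: Red slide carrier upright in the drip block, about 60 g, 141 mm tall, 32 mm wide (y), 8 mm thick (x), both sides alike. Origin: centre of its underside, z up. A framed glass slide up to 70 mm; the eye, a window through the thickness, 13 mm wide, from 70 to 92 mm height; a bar; a grip tab 26 mm wide, 10 mm thick, from 99 to 141 mm. Grip the tab across its 10 mm.
- eye_top (a point): Middle of the upper edge of the carrier's eye, 92 mm above the carrier's underside; axes as the carrier's.
- drip_block: White fixed block, 70 x 80 x 42 mm, origin centre of its underside; the carrier stands in a slot in its middle, 30 mm deep, 1.2 mm clear on each side. Lift the carrier straight up at least 35 mm before moving away.
- tally_counter: Small round white tally counter between the tree and the drip block, 50 x 45 x 25 mm, bystander; origin (as of all bystanders) centre of its underside.
- petri: Pink petri dish at the left, before the microscope, 60 mm across, 15 mm high, bystander.
- objective_case: Clear objective case at the left, with a black cap, 38 mm across, 64 mm high, bystander.
- stain_bottle: Brown bottle with a black cap, right of the laptop, 48 mm across, 88 mm high, bystander.
There are look-alikes about, which are no part of the job. Several things have the shape of the carrier; the one meant has the colours described above.

How it is judged:
By the outcome, as a careful person would: the job done as asked, in the order asked, and still so for the second after the job is handed in, with the robot touching nothing.
It also fails if it takes over 72 s, if anything falls off the work surface, if the arm or the gripper's body presses on something with over 40 N, if the wrist force passes 120 N, or if a joint passes its speed limit or range.

## Working session

There is one attempt and no reset: what is moved stays moved. The work goes in short steps, Python scripts to look and compute and a tool call to move; the robot and the scene stay as the last step left them, time stands still between calls to the robot, and variables do not carry over. Pictures are saved under pics/ and viewed, at most 10 in all, crops included, and the job is handed in when it is done.

Besides the shell and the picture viewer there is one more tool, called as name(argument=value, ...), one argument or row to a line, values as JSON. drive_tool: Moves the arm, as the interface text tells. Its arguments: {"type":"object","properties":{"deltas":{"type":"array"},"grip":{"type":"number"},"squeeze":{"type":"number"}},"required":["deltas"]}

```bash
mkdir -p pics; ls
cat > h.py <<'E'
import numpy as np,cv2
from cell import manip
def cap(n):
    c=manip.capture(n);R=cv2.Rodrigues(np.array(c['rvec'],float))[0];t=np.array(c['tvec'],float).ravel();K=np.array(c['camera_matrix'])
    im=c['img'];d=c['range_z'];v,u=np.mgrid[:384,:512]
    P=np.stack([(u-K[0,2])/K[0,0]*d,(v-K[1,2])/K[1,1]*d,d],-1)
    W=(P-t)@R; W[d==0]=np.nan
    return im,W,K,R,t
def ray(u,v,z,K,R,t):
    r=R.T@np.array([(u-K[0,2])/K[0,0],(v-K[1,2])/K[1,1],1]);o=-R.T@t
    return o+r*(z-o[2])/r[2]
def save(n,im,box=None,s=1):
    if box: x0,y0,x1,y1=box; im=im[y0:y1,x0:x1]
    cv2.imwrite('pics/'+n,cv2.resize(im[...,::-1],None,fx=s,fy=s,interpolation=cv2.INTER_CUBIC))
def st():
    s=manip.sense()
    for k in('time_s','joints','eef_pos','orientation','ft_force','torque','grip_width','gripper_force'):print(k,np.round(s[k],4))
E
python3 - <<'E'
from h import *
st()
for n in('scene','top'):
    im,W,K,R,t=cap(n);save(n+'.png',im,None,1.5);print(n,-R.T@t,R[2],K[0,0]);np.save('pics/'+n,W)
E
```

```text
pics
time_s 0.0
joints [-73.1385  24.4482   4.232   92.0516  -1.9528  63.6431  -3.8435]
eef_pos [0.2897 0.6092 0.2306]
orientation [-1.799295e+02  6.300000e-03  1.545719e+02]
ft_force [-0.1654  0.6546 -1.3605]
torque [-0.0342 -0.0453  0.0252]
grip_width 1.0024
gripper_force 0.0
scene [-0.30280829  0.60087636  1.00396926] [ 0.64768192 -0.43369289 -0.62643324] 367.41203436088364
top [0.29354243 0.0150024  1.59773623] [ 0.21818935 -0.01764106 -0.975747  ] 439.8574376397119
```

View pics/scene.png

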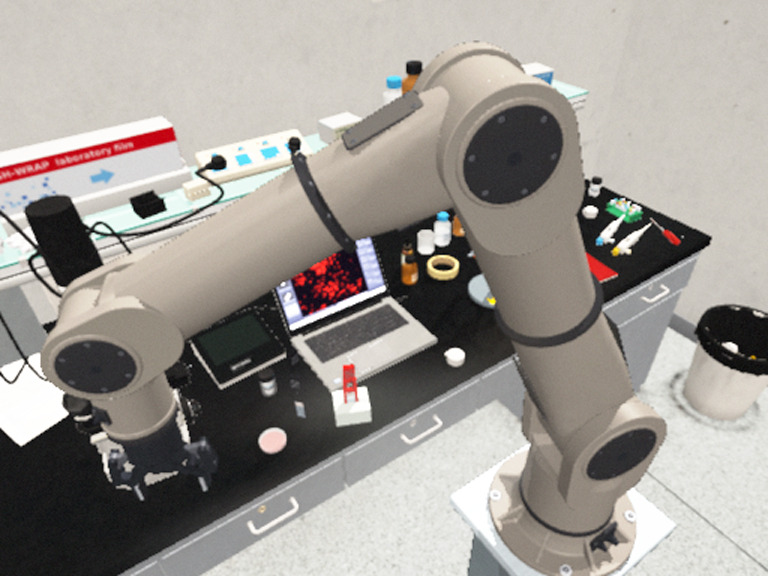

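View pics/top.png

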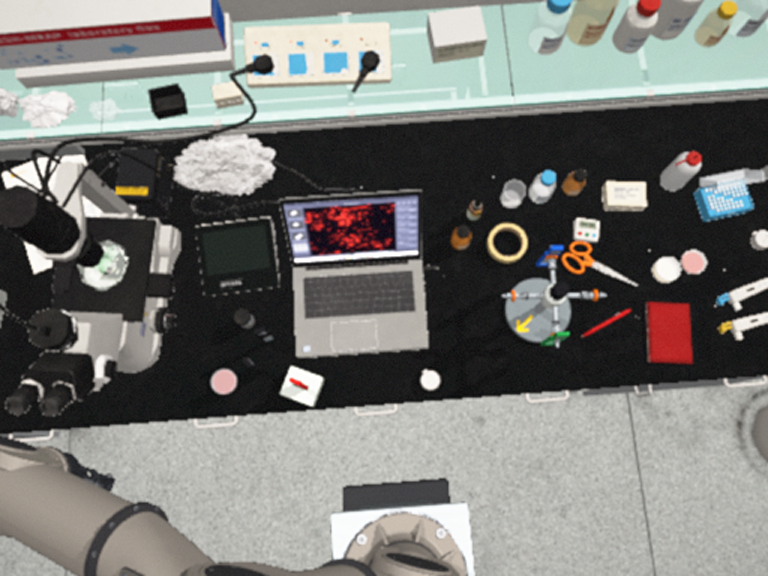

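The scene view shows the red carrier in the white block (350,385); the tree is hidden behind the arm. The top view shows the tree at (540,308): arrow pointing lower-left at (522,325), free branches left and right with collars at (515,295) and (598,295), blue up, green down. The block is at (302,385).

Run:
```python
from h import *
im,W,K,R,t=cap('top')
save('tree.png',im,(320,150,420,240),7)
save('blk.png',im,(180,235,230,275),10)
hsv=cv2.cvtColor(im,cv2.COLOR_RGB2HSV)
H,S,V=[hsv[...,i].astype(int) for i in range(3)]
u0,v0,u1,v1=325,155,412,238
box=np.zeros(H.shape,bool);box[v0:v1,u0:u1]=1
def rep(n,m,z=None):
    vv,uu=np.nonzero(m)
    if len(uu)==0: print(n,'none');return
    p=W[m];print(n,len(uu),'px',uu.mean().round(1),vv.mean().round(1),'W',np.nanmedian(p,0).round(4),'zrange',np.nanpercentile(p[:,2],[5,95]).round(3), 'ray',ray(uu.mean(),vv.mean(),z,K,R,t).round(4) if z is not None else '')
y=box&(H>22)&(H<35)&(S>150)&(V>150);rep('arrow',y,.0145)
p=np.array([ray(u,v,.0145,K,R,t)[:2] for v,u in zip(*np.nonzero(y))]);print(np.linalg.svd(p-p.mean(0))[2][0],np.ptp(p,0))
o=box&(H>5)&(H<20)&(S>150)&(V>120)
n,l=cv2.connectedComponents(o.astype(np.uint8))
for i in range(1,n): rep('orange',l==i,.17)
rep('blue',box&(H>100)&(H<125)&(S>130),.2);rep('green',box&(H>50)&(H<85)&(S>130),.2)
w=np.nan_to_num(W);reg=box
rep('knob',reg&(w[...,2]>.228)&(w[...,2]<.25),.237)
d=reg&(abs(w[...,2]-.014)<.006)&(S<90)&(V>70);rep('disk',d,.014)
c=max(cv2.findContours(d.astype(np.uint8),0,1)[0],key=cv2.contourArea)[:,0]
q=np.array([ray(u,v,.014,K,R,t)[:2] for u,v in c]);print('enclosing',cv2.minEnclosingCircle(q.astype(np.float32)))
b2=np.zeros(H.shape,bool);b2[235:280,180:225]=1
r=b2&((H<8)|(H>172))&(S>130)&(V>100);rep('red',r,.141)
rt=r&(w[...,2]>.13);rep('redtop',rt,.141)
wh=b2&(S<60)&(V>150);rep('white',wh,.042)
q=np.array([ray(u,v,.042,K,R,t)[:2] for v,u in zip(*np.nonzero(wh|r))]);
whm=b2&(abs(w[...,2]-.042)<.01)&(S<60)&(V>150)
q=np.array([ray(u,v,.042,K,R,t)[:2] for v,u in zip(*np.nonzero(whm))]);print('blockrect',cv2.minAreaRect((q*1000).astype(np.float32)))
q=np.array([ray(u,v,.141,K,R,t)[:2] for v,u in zip(*np.nonzero(rt))])
if len(q): print('redrect',cv2.minAreaRect((q*1000).astype(np.float32)))
```

```text
arrow 39 px 348.3 216.7 W [ 0.5519 -0.3319  0.0138] zrange [0.007 0.02 ] ray [ 0.5532 -0.3341  0.0145]
[-0.68325857  0.7301765 ] [0.03267461 0.03684969]
orange 252 px 385.1 171.3 W [ 0.7174 -0.4953  0.0061] zrange [-0.004  0.013] ray [ 0.6728 -0.442   0.17  ]
orange 13 px 367.7 170.6 W [ 0.6773 -0.3806  0.1811] zrange [0.168 0.186] ray [ 0.6797 -0.3839  0.17  ]
orange 10 px 341.6 196.0 W [ 0.5975 -0.2843  0.1792] zrange [0.086 0.186] ray [ 0.599  -0.2859  0.17  ]
orange 21 px 397.0 196.3 W [ 0.5844 -0.4658  0.1767] zrange [-0.002  0.185] ray [ 0.584 -0.47   0.17 ]
blue 97 px 365.6 169.2 W [ 0.6835 -0.3781  0.1362] zrange [-0.002  0.226] ray [ 0.677  -0.3694  0.2   ]
green 61 px 370.0 225.0 W [ 0.493  -0.3624  0.1626] zrange [-0.003  0.225] ray [ 0.4908 -0.3596  0.2   ]
knob 92 px 373.0 192.0 W [ 0.5878 -0.3738  0.2369] zrange [0.229 0.241] ray [ 0.5902 -0.3729  0.237 ]
disk 936 px 359.7 202.7 W [ 0.5855 -0.3693  0.0138] zrange [0.009 0.019] ray [ 0.6022 -0.3824  0.014 ]
enclosing ((0.5719364881515503, -0.3479084372520447), 0.06688984483480453)
red 29 px 198.4 255.2 W [0.4411 0.2016 0.1504] zrange [0.077 0.157] ray [0.4415 0.2023 0.141 ]
redtop 20 px 196.8 254.4 W [0.444  0.2057 0.1521] zrange [0.141 0.157] ray [0.4447 0.2076 0.141 ]
white 780 px 202.8 261.6 W [0.4322 0.2153 0.0361] zrange [-0.807  0.047] ray [0.4282 0.2005 0.042 ]
blockrect ((444.00048828125, 209.33062744140625), (80.71856689453125, 69.78050994873047), 65.33438873291016)
redrect ((444.5556640625, 208.275634765625), (25.376148223876953, 8.455646514892578), 64.18780517578125)
```

View pics/tree.png

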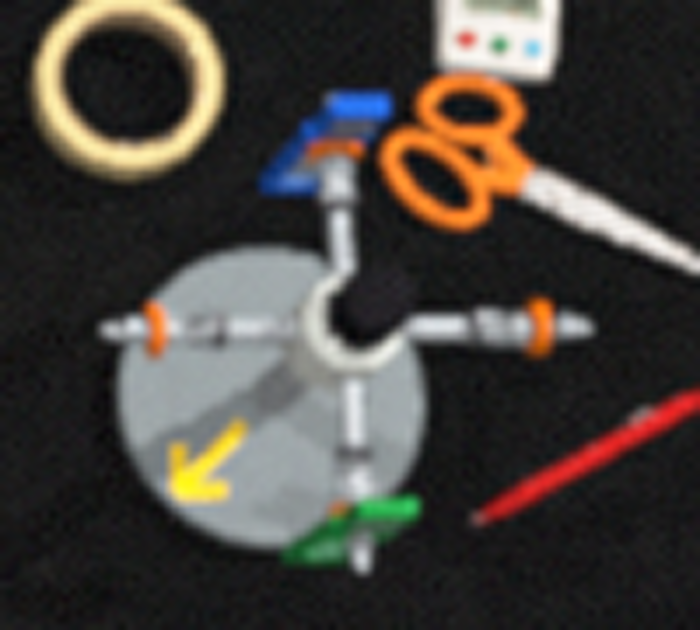

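View pics/blk.png

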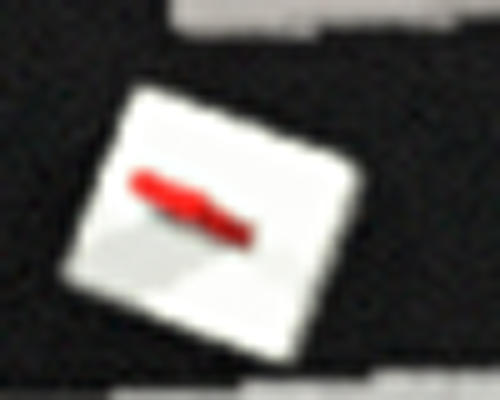

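```bash
cat >> h.py <<'E'
def plan(x,y,z,yaw,nc,p0=None,w0=None):
    # tool-down move in nc calls of 8 equal rows; rounded rows + predicted end
    s=manip.sense();p=np.array(s['eef_pos'] if p0 is None else p0,float);w=s['orientation'][2] if w0 is None else w0
    T=np.array([x,y,z]);n=8*nc;dw=((yaw-w+180)%360-180)/n;D=(T-p)/n
    for c in range(nc):
        o=[]
        for i in range(8):
            d=T-p; k=n-(c*8+i); d=d/k; a=np.radians(w)
            r=[round(float(v),3) for v in ((d[0]*np.cos(a)+d[1]*np.sin(a))/.02,(d[0]*np.sin(a)-d[1]*np.cos(a))/.02,-d[2]/.02)]
            q=round(-dw/360,4); o+=r+[0,0,q]
            p=p+.02*np.array([r[0]*np.cos(a)+r[1]*np.sin(a),r[0]*np.sin(a)-r[1]*np.cos(a),-r[2]]);w-=q*360
        print(str(o).replace(' ',''))
    print('end',p.round(4),round(w,2))
    return p,w
E
python3 - <<'E'
from h import *
p,w=plan(.328,.467,.31,154.57,1)
p,w=plan(.50,.10,.31,90,3,p,w)
plan(.59,-.373,.30,34,4,p,w)
im,W,K,R,t=cap('top')
# circle fit to foot rim: left/bottom/top grey-black edge points
hsv=cv2.cvtColor(im,cv2.COLOR_RGB2HSV)
m=(np.abs(np.nan_to_num(W)[...,2]-.014)<.007)&(hsv[...,2]>60)
m[:150]=0;m[240:]=0;m[:,:330]=0;m[:,383:]=0
m=cv2.morphologyEx(m.astype(np.uint8),cv2.MORPH_OPEN,np.ones((3,3)))
c=max(cv2.findContours(m,0,1)[0],key=cv2.contourArea)
h=cv2.convexHull(c)[:,0];q=np.array([ray(u,v,.014,K,R,t)[:2] for u,v in h])
from scipy.optimize import least_squares
f=least_squares(lambda a:np.hypot(*(q-a[:2]).T)-a[2],[.59,-.373,.08],loss='soft_l1',f_scale=.002)
print(f.x,len(q))
E
```

```text
[-0.598,-0.701,-0.495,0,0,np.float64(-0.0),-0.598,-0.701,-0.495,0,0,np.float64(-0.0),-0.598,-0.7,-0.495,0,0,np.float64(-0.0),-0.598,-0.701,-0.495,0,0,np.float64(-0.0),-0.598,-0.7,-0.495,0,0,np.float64(-0.0),-0.598,-0.701,-0.496,0,0,np.float64(-0.0),-0.598,-0.7,-0.495,0,0,np.float64(-0.0),-0.597,-0.701,-0.496,0,0,np.float64(-0.0)]
end [0.328 0.467 0.31 ] 154.57
[-0.652,-0.537,0.0,0,0,np.float64(0.0075),-0.677,-0.505,0.0,0,0,np.float64(0.0075),-0.7,-0.473,0.0,0,0,np.float64(0.0075),-0.721,-0.439,0.0,0,0,np.float64(0.0075),-0.741,-0.405,0.0,0,0,np.float64(0.0075),-0.759,-0.37,0.0,0,0,np.float64(0.0075),-0.776,-0.333,0.0,0,0,np.float64(0.0075),-0.791,-0.297,0.0,0,0,np.float64(0.0075)]
[-0.804,-0.259,0.0,0,0,np.float64(0.0075),-0.815,-0.221,0.0,0,0,np.float64(0.0075),-0.824,-0.182,0.0,0,0,np.float64(0.0075),-0.832,-0.143,0.0,0,0,np.float64(0.0075),-0.838,-0.104,0.0,0,0,np.float64(0.0075),-0.842,-0.064,0.0,0,0,np.float64(0.0075),-0.844,-0.024,0.0,0,0,np.float64(0.0075),-0.844,0.015,0.0,0,0,np.float64(0.0075)]
[-0.842,0.055,0.0,0,0,np.float64(0.0075),-0.839,0.095,0.0,0,0,np.float64(0.0075),
[... 985 characters left out ...]
.573,0.487,0.015,0,0,np.float64(0.0048),-0.558,0.504,0.016,0,0,np.float64(0.0048),-0.543,0.521,0.015,0,0,np.float64(0.0048),-0.527,0.537,0.016,0,0,np.float64(0.0048),-0.51,0.553,0.015,0,0,np.float64(0.0048),-0.493,0.568,0.016,0,0,np.float64(0.0048),-0.476,0.583,0.015,0,0,np.float64(0.0048)]
[-0.458,0.597,0.016,0,0,np.float64(0.0048),-0.44,0.61,0.015,0,0,np.float64(0.0048),-0.422,0.623,0.016,0,0,np.float64(0.0048),-0.402,0.636,0.015,0,0,np.float64(0.0048),-0.383,0.647,0.016,0,0,np.float64(0.0048),-0.364,0.659,0.015,0,0,np.float64(0.0048),-0.343,0.669,0.016,0,0,np.float64(0.0048),-0.323,0.68,0.015,0,0,np.float64(0.0048)]
end [ 0.59  -0.373  0.3  ] 34.47
[ 0.56399834 -0.35693173  0.05457633] 12
```

drive_tool(
  deltas=[-0.6, -0.7, -0.5, 0, 0, 0, -0.6, -0.7, -0.5, 0, 0, 0, -0.6, -0.7, -0.5, 0, 0, 0, -0.6, -0.7, -0.5, 0, 0, 0, -0.6, -0.7, -0.5, 0, 0, 0, -0.6, -0.7, -0.5, 0, 0, 0, -0.6, -0.7, -0.5, 0, 0, 0, -0.6, -0.7, -0.5, 0, 0, 0],
)

```text
time_s: 1.0
eef_pos: [0.3288, 0.4657, 0.3122]
orientation: [180.0, -0.0, 154.6]
ft_force: [0.4, -0.2, -0.3]
grip_width: 1.0
gripper_force: 0.0
```

drive_tool(
  deltas=[-0.65, -0.54, 0, 0, 0, 0.0075, -0.68, -0.51, 0, 0, 0, 0.0075, -0.7, -0.47, 0, 0, 0, 0.0075, -0.72, -0.44, 0, 0, 0, 0.0075, -0.74, -0.41, 0, 0, 0, 0.0075, -0.76, -0.37, 0, 0, 0, 0.0075, -0.78, -0.33, 0, 0, 0, 0.0075, -0.79, -0.3, 0, 0, 0, 0.0075],
)

```text
time_s: 1.8
eef_pos: [0.3863, 0.3434, 0.3113]
orientation: [-180.0, 0.0, 132.7]
ft_force: [0.6, 0.6, -0.0]
grip_width: 1.001
gripper_force: 0.0
```

drive_tool(
  deltas=[-0.8, -0.26, 0, 0, 0, 0.0075, -0.81, -0.22, 0, 0, 0, 0.0075, -0.82, -0.18, 0, 0, 0, 0.0075, -0.83, -0.14, 0, 0, 0, 0.0075, -0.84, -0.1, 0, 0, 0, 0.0075, -0.84, -0.06, 0, 0, 0, 0.0075, -0.84, -0.02, 0, 0, 0, 0.0075, -0.84, 0.02, 0, 0, 0, 0.0075],
)

```text
time_s: 2.6
eef_pos: [0.4438, 0.2216, 0.3113]
orientation: [180.0, -0.0, 111.1]
ft_force: [0.3, 0.1, -0.5]
grip_width: 1.003
gripper_force: 0.0
```

Works well. Continue as planned.

drive_tool(
  deltas=[-0.84, 0.06, 0, 0, 0, 0.0075, -0.84, 0.1, 0, 0, 0, 0.0075, -0.83, 0.13, 0, 0, 0, 0.0075, -0.83, 0.17, 0, 0, 0, 0.0075, -0.82, 0.21, 0, 0, 0, 0.0075, -0.81, 0.25, 0, 0, 0, 0.0075, -0.79, 0.29, 0, 0, 0, 0.0075, -0.78, 0.33, 0, 0, 0, 0.0075],
)

```text
time_s: 3.4
eef_pos: [0.5012, 0.0993, 0.3113]
orientation: [-180.0, 0.0, 89.5]
ft_force: [0.1, 1.0, 0.2]
grip_width: 0.998
gripper_force: 0.0
```

drive_tool(
  deltas=[-0.74, 0.14, 0, 0, 0, 0.0048, -0.73, 0.17, 0, 0, 0, 0.0048, -0.73, 0.19, 0, 0, 0, 0.0048, -0.72, 0.21, 0, 0, 0, 0.0048, -0.72, 0.23, 0, 0, 0, 0.0048, -0.71, 0.25, 0, 0, 0, 0.0048, -0.7, 0.27, 0, 0, 0, 0.0048, -0.69, 0.3, 0, 0, 0, 0.0048],
)

```text
time_s: 4.2
eef_pos: [0.5233, -0.0189, 0.3113]
orientation: [-180.0, -0.0, 75.8]
ft_force: [-0.2, 0.1, 0.1]
grip_width: 1.004
gripper_force: 0.0
```

Run:
```python
from h import *
st()
im,W,K,R,t=cap('scene');save('s2.png',im,None,1.5)
```

```text
time_s 4.2
joints [-37.176    6.2784  35.4888 107.1348  -3.9326  67.7945 -14.5582]
eef_pos [ 0.5233 -0.0189  0.3113]
orientation [-1.79999e+02 -2.00000e-04  7.58035e+01]
ft_force [-0.237   0.071   0.1122]
torque [ 0.0021 -0.0255  0.0374]
grip_width 1.0044
gripper_force 0.0
```

View pics/s2.png

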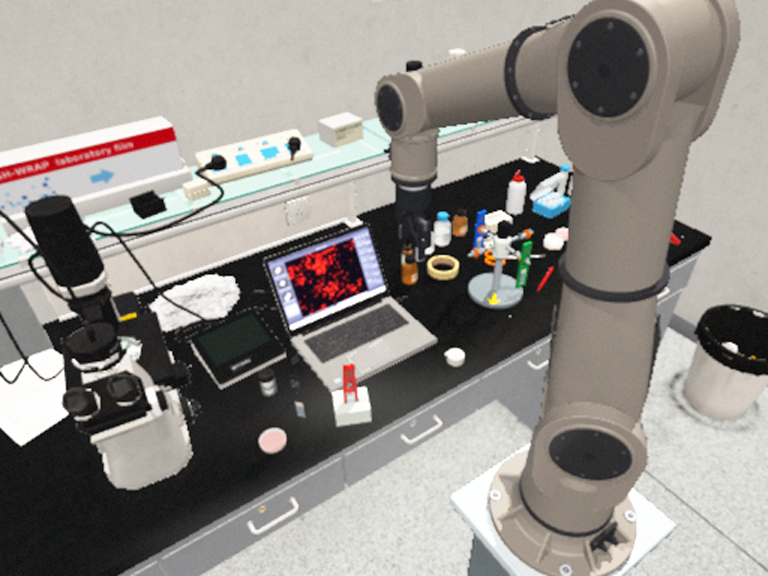

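The scene view now shows the whole tree: knob near (500,245), foot (495,292), arrow (493,299). The carrier is still at (350,385). I'll measure the axis and arrow in this second view.

Run:
```python
from h import *
from scipy.optimize import least_squares
for nm,(x0,y0,x1,y1) in (('scene',(308,150,358,208)),('top',(325,155,412,238))):
    im,W,K,R,t=cap(nm);w=np.nan_to_num(W)
    hsv=cv2.cvtColor(im,cv2.COLOR_RGB2HSV);H,S,V=[hsv[...,i].astype(int) for i in range(3)]
    B=np.zeros(H.shape,bool);B[y0:y1,x0:x1]=1
    a=B&(H>22)&(H<35)&(S>140)&(V>140);vv,uu=np.nonzero(a);p=np.array([ray(u,v,.0145,K,R,t)[:2] for u,v in zip(uu,vv)])
    print(nm,'arrow',len(p),p.mean(0).round(4),np.linalg.svd(p-p.mean(0))[2][0].round(3))
    g=(B&(S<70)&(V>75)&(V<215)&(abs(w[...,2]-.014)<.02))|a
    g=cv2.morphologyEx(g.astype(np.uint8),cv2.MORPH_OPEN,np.ones((3,3)))
    c=max(cv2.findContours(g,0,1)[0],key=cv2.contourArea);h=cv2.convexHull(c)[:,0]
    q=np.array([ray(u,v,.014,K,R,t)[:2] for u,v in h])
    f=least_squares(lambda s:np.hypot(*(q-s[:2]).T)-.079,[.59,-.373],loss='soft_l1',f_scale=.002);print('foot',f.x.round(4),(np.hypot(*(q-f.x).T)-.079).round(3))
    k=B&(V<75)&(w[...,2]>.195)&(w[...,2]<.26);vv,uu=np.nonzero(k)
    print('knob',len(uu),uu.mean(),vv.mean(),ray(uu.mean(),vv.mean(),.237 if nm=='top' else .22,K,R,t).round(4),np.nanmedian(W[k],0).round(4))
    o=B&(H>4)&(H<20)&(S>140)&(V>110)&(w[...,2]>.14)&(w[...,2]<.2)
    n,l,s,ce=cv2.connectedComponentsWithStats(o.astype(np.uint8))
    for i in range(1,n):
        if s[i,4]>4: print('orange',s[i,4],ray(*ce[i],.17,K,R,t)[:2].round(4),np.median(W[l==i],0).round(4))
```

```text
scene arrow 23 [ 0.559  -0.3463] [-0.452  0.892]
foot [ 0.5834 -0.3726] [0.004 0.01  0.008 0.005 0.002 0.    0.001 0.001 0.003 0.004 0.006 0.007
 0.007 0.004 0.002 0.001 0.004 0.007 0.008 0.009]
knob 73 335.7945205479452 153.84931506849315 [ 0.5755 -0.3681  0.22  ] [ 0.5779 -0.3699  0.2163]
orange 9 [ 0.682  -0.3857] [ 0.6766 -0.3785  0.1745]
orange 15 [ 0.5829 -0.4742] [ 0.5787 -0.4696  0.1743]
orange 15 [ 0.5951 -0.2912] [ 0.59   -0.2861  0.176 ]
top arrow 44 [ 0.5546 -0.3344] [-0.708  0.706]
foot [ 0.5909 -0.3715] [-0.052 -0.043 -0.014 -0.009 -0.005 -0.     0.002  0.001  0.001 -0.001
 -0.001 -0.001 -0.002 -0.002 -0.047]
knob 96 372.4270833333333 193.36458333333334 [ 0.5858 -0.3705  0.237 ] [ 0.5866 -0.371   0.2355]
orange 14 [ 0.6793 -0.3844] [ 0.6765 -0.3807  0.1821]
orange 19 [ 0.5838 -0.4684] [ 0.5823 -0.4654  0.1784]
orange 12 [ 0.597  -0.2859] [ 0.5944 -0.2842  0.177 ]
```

```bash
sed -i 's/q=round(-dw\/360,4)/q=round(float(-dw\/360),4)/; s/,3) for v in/,2) for v in/' h.py
python3 - <<'E'
from h import *
plan(.589,-.3725,.28,34,3)
E
```

```text
[-0.68,0.31,0.07,0,0,0.0048,-0.67,0.33,0.06,0,0,0.0048,-0.66,0.35,0.07,0,0,0.0048,-0.65,0.37,0.06,0,0,0.0048,-0.64,0.39,0.07,0,0,0.0048,-0.63,0.41,0.06,0,0,0.0048,-0.61,0.43,0.07,0,0,0.0048,-0.6,0.45,0.06,0,0,0.0048]
[-0.59,0.47,0.07,0,0,0.0048,-0.57,0.49,0.06,0,0,0.0048,-0.56,0.5,0.07,0,0,0.0048,-0.54,0.52,0.06,0,0,0.0048,-0.53,0.53,0.07,0,0,0.0048,-0.51,0.55,0.06,0,0,0.0048,-0.49,0.57,0.07,0,0,0.0048,-0.47,0.58,0.06,0,0,0.0048]
[-0.46,0.59,0.07,0,0,0.0048,-0.44,0.61,0.06,0,0,0.0048,-0.42,0.62,0.07,0,0,0.0048,-0.4,0.63,0.06,0,0,0.0048,-0.38,0.65,0.07,0,0,0.0048,-0.36,0.66,0.06,0,0,0.0048,-0.35,0.67,0.07,0,0,0.0048,-0.32,0.67,0.06,0,0,0.0048]
end [ 0.589  -0.3725  0.2801] 34.35
```

drive_tool(
  deltas=[-0.68, 0.31, 0.07, 0, 0, 0.0048, -0.67, 0.33, 0.06, 0, 0, 0.0048, -0.66, 0.35, 0.07, 0, 0, 0.0048, -0.65, 0.37, 0.06, 0, 0, 0.0048, -0.64, 0.39, 0.07, 0, 0, 0.0048, -0.63, 0.41, 0.06, 0, 0, 0.0048, -0.61, 0.43, 0.07, 0, 0, 0.0048, -0.6, 0.45, 0.06, 0, 0, 0.0048],
)

```text
time_s: 5.15
eef_pos: [0.5451, -0.1367, 0.3008]
orientation: [-180.0, 0.0, 62.0]
ft_force: [-0.4, -0.2, -0.5]
grip_width: 1.0
gripper_force: 0.0
```

drive_tool(
  deltas=[-0.59, 0.47, 0.07, 0, 0, 0.0048, -0.57, 0.49, 0.06, 0, 0, 0.0048, -0.56, 0.5, 0.07, 0, 0, 0.0048, -0.54, 0.52, 0.06, 0, 0, 0.0048, -0.53, 0.53, 0.07, 0, 0, 0.0048, -0.51, 0.55, 0.06, 0, 0, 0.0048, -0.49, 0.57, 0.07, 0, 0, 0.0048, -0.47, 0.58, 0.06, 0, 0, 0.0048],
)

```text
time_s: 5.95
eef_pos: [0.5675, -0.2546, 0.2904]
orientation: [-180.0, 0.0, 48.2]
ft_force: [0.9, 0.3, 0.4]
grip_width: 1.0
gripper_force: 0.0
```

drive_tool(
  deltas=[-0.46, 0.59, 0.07, 0, 0, 0.0048, -0.44, 0.61, 0.06, 0, 0, 0.0048, -0.42, 0.62, 0.07, 0, 0, 0.0048, -0.4, 0.63, 0.06, 0, 0, 0.0048, -0.38, 0.65, 0.07, 0, 0, 0.0048, -0.36, 0.66, 0.06, 0, 0, 0.0048, -0.35, 0.67, 0.07, 0, 0, 0.0048, -0.32, 0.67, 0.06, 0, 0, 0.0048],
)

```text
time_s: 6.75
eef_pos: [0.5898, -0.3725, 0.2799]
orientation: [-180.0, 0.0, 34.3]
ft_force: [-0.2, -0.2, 0.2]
grip_width: 0.999
gripper_force: 0.0
```

drive_tool(
  deltas=[0, 0, 0.5, 0, 0, 0, 0, 0, 0.5, 0, 0, 0, 0, 0, 0.5, 0, 0, 0, 0, 0, 0.5, 0, 0, 0, 0, 0, 0.5, 0, 0, 0, 0, 0, 0.5, 0, 0, 0, 0, 0, 0.5, 0, 0, 0, 0, 0, 0.3, 0, 0, 0],
)

```text
time_s: 7.55
eef_pos: [0.5894, -0.371, 0.203]
orientation: [-180.0, 0.0, 34.5]
ft_force: [0.6, -0.6, -0.8]
grip_width: 1.002
gripper_force: 0.0
```

drive_tool(
  deltas=[0, 0, 0, 0, 0, 0, 0, 0, 0, 0, 0, 0, 0, 0, 0, 0, 0, 0, 0, 0, 0, 0, 0, 0, 0, 0, 0, 0, 0, 0, 0, 0, 0, 0, 0, 0, 0, 0, 0, 0, 0, 0, 0, 0, 0, 0, 0, 0],
  grip=1,
  squeeze=25,
)

```text
time_s: 8.35
eef_pos: [0.5921, -0.3751, 0.2061]
orientation: [179.4, -0.1, 34.4]
ft_force: [18.3, -22.5, -5.9]
grip_width: 0.364
gripper_force: 31.3
```

drive_tool(
  deltas=[0, 0.1, 0, 0, 0, 0, 0, 0.1, 0, 0, 0, 0, 0, 0.05, 0, 0, 0, 0, 0, 0, 0, 0, 0, 0, 0, 0, 0, 0, 0, 0, 0, 0, 0, 0, 0, 0, 0, 0, 0, 0, 0, 0, 0, 0, 0, 0, 0, 0],
)

```text
time_s: 9.15
eef_pos: [0.5923, -0.3751, 0.2057]
orientation: [-180.0, -0.1, 34.5]
ft_force: [-7.8, 7.7, 17.9]
grip_width: 0.366
gripper_force: 32.7
```

```bash
python3 -c "
from h import *
st()"
```

```text
time_s 9.15
joints [ -2.2107  34.416   44.2169  91.4618 -25.8994  64.8037  -7.2973]
eef_pos [ 0.5923 -0.3751  0.2057]
orientation [-1.799746e+02 -6.240000e-02  3.447820e+01]
ft_force [-7.7745  7.7208 17.9387]
torque [ 1.5951  1.6925 -0.0228]
grip_width 0.3663
gripper_force 32.6812
```

drive_tool(
  deltas=[0, -0.04, -0.07, 0, 0, 0, 0, -0.03, -0.06, 0, 0, 0, 0, 0, 0, 0, 0, -0.008, 0, 0, 0, 0, 0, -0.01, 0, 0, 0, 0, 0, -0.01, 0, 0, 0, 0, 0, -0.01, 0, 0, 0, 0, 0, -0.01, 0, 0, 0, 0, 0, -0.01],
  squeeze=40,
)

```text
time_s: 9.95
eef_pos: [0.5914, -0.3743, 0.206]
orientation: [-180.0, 0.0, 55.5]
ft_force: [1.5, -2.3, -11.3]
grip_width: 0.364
gripper_force: 44.0
```

drive_tool(
  deltas=[0, 0, 0, 0, 0, -0.01, 0, 0, 0, 0, 0, -0.01, 0, 0, 0, 0, 0, -0.01, 0, 0, 0, 0, 0, -0.01, 0, 0, 0, 0, 0, -0.01, 0, 0, 0, 0, 0, -0.01, 0, 0, 0, 0, 0, -0.01, 0, 0, 0, 0, 0, -0.005],
)

```text
time_s: 10.75
eef_pos: [0.5902, -0.3739, 0.2059]
orientation: [-179.8, -0.1, 82.5]
ft_force: [-7.0, 3.3, -4.0]
grip_width: 0.366
gripper_force: 44.8
```

```bash
python3 -c "
from h import *
st()"
```

```text
time_s 10.75
joints [  4.8049  31.0305  32.4809  91.2133 -18.0435  63.241   34.265 ]
eef_pos [ 0.5902 -0.3739  0.2059]
orientation [-1.798356e+02 -6.250000e-02  8.245310e+01]
ft_force [-7.024   3.276  -4.0378]
torque [ 0.6422  1.0815 -0.1771]
grip_width 0.3661
gripper_force 44.7518
```

drive_tool(
  deltas=[0, 0, 0, 0, 0, 0, 0, 0, 0, 0, 0, 0, 0, 0, 0, 0, 0, 0, 0, 0, 0, 0, 0, 0, 0, 0, 0, 0, 0, 0, 0, 0, -0.2, 0, 0, 0, 0, 0, -0.5, 0, 0, 0, 0, 0, -1, 0, 0, 0],
  grip=0,
)

```text
time_s: 11.55
eef_pos: [0.5912, -0.3739, 0.2406]
orientation: [-179.9, -0.0, 82.4]
ft_force: [0.2, 1.8, -0.3]
grip_width: 1.003
gripper_force: 0.0
```

drive_tool(
  deltas=[0, 0, -1, 0, 0, 0, 0, 0, -1, 0, 0, 0, 0, 0, -0.5, 0, 0, 0, 0, 0, 0, 0, 0, 0, 0.5, 0, 0, 0, 0, 0, 0.8, 0, 0, 0, 0, 0, 0.9, 0, 0, 0, 0, 0, 0.9, 0, 0, 0, 0, 0],
)

```text
time_s: 12.35
eef_pos: [0.6002, -0.3103, 0.2901]
orientation: [-180.0, -0.0, 82.4]
ft_force: [0.4, 1.0, -0.0]
grip_width: 1.0
gripper_force: 0.0
```

drive_tool(
  deltas=[0.9, 0, 0, 0, 0, 0, 0.9, 0, 0, 0, 0, 0, 0.9, 0, 0, 0, 0, 0, 0.9, 0, 0, 0, 0, 0, 0.9, 0, 0, 0, 0, 0, 0.9, 0, 0, 0, 0, 0, 0.9, 0, 0, 0, 0, 0, 0.9, 0, 0, 0, 0, 0],
)

```text
time_s: 13.15
eef_pos: [0.6191, -0.1679, 0.2907]
orientation: [180.0, -0.0, 82.4]
ft_force: [0.3, -0.1, 0.2]
grip_width: 1.0
gripper_force: 0.0
```

```bash
cat > tree.py <<'E'
from h import *
A=np.array([.5899,-.3768])
st()
for nm,(x0,y0,x1,y1) in (('scene',(300,145,370,208)),('top',(325,145,412,250))):
    im,W,K,R,t=cap(nm);w=np.nan_to_num(W)
    save('t_'+nm+'.png',im,(x0-20,y0-20,x1+20,y1+20),5)
    hsv=cv2.cvtColor(im,cv2.COLOR_RGB2HSV);H,S,V=[hsv[...,i].astype(int) for i in range(3)]
    B=np.zeros(H.shape,bool);B[y0:y1,x0:x1]=1
    a=B&(H>22)&(H<35)&(S>140)&(V>140);vv,uu=np.nonzero(a)
    if len(uu):
        p=np.array([ray(u,v,.0145,K,R,t)[:2] for u,v in zip(uu,vv)]);d=p.mean(0)-A
        print(nm,'arrow',len(p),p.mean(0).round(4),np.linalg.svd(p-p.mean(0))[2][0].round(3),'ang',np.degrees(np.arctan2(d[1],d[0])))
    o=B&(H>4)&(H<20)&(S>140)&(V>110)&(w[...,2]>.14)&(w[...,2]<.2)
    n,l,s,ce=cv2.connectedComponentsWithStats(o.astype(np.uint8))
    for i in range(1,n):
        if s[i,4]>4:
            q=ray(*ce[i],.17,K,R,t)[:2];e=q-A;print('orange',s[i,4],q.round(4),'r',np.hypot(*e).round(4),'ang',np.degrees(np.arctan2(e[1],e[0])).round(1),np.median(W[l==i],0).round(4))
E
python3 tree.py
```

```text
time_s 13.15
joints [-15.1444  20.7441  32.6189  93.9995 -11.8353  68.7256  12.5122]
eef_pos [ 0.6191 -0.1679  0.2907]
orientation [ 1.799972e+02 -1.100000e-02  8.240810e+01]
ft_force [ 0.2925 -0.135   0.2294]
torque [ 0.0349 -0.0433  0.0147]
grip_width 1.0005
gripper_force 0.0
scene arrow 21 [ 0.5546 -0.338 ] [-0.683  0.73 ] ang 132.28607303449644
orange 8 [ 0.6543 -0.3211] r 0.0851 ang 40.8 [ 0.6454 -0.3124  0.1796]
orange 15 [ 0.5272 -0.3176] r 0.0863 ang 136.6 [ 0.5209 -0.3118  0.1731]
top arrow 25 [ 0.554  -0.3289] [-0.711  0.703] ang 126.8686979521129
orange 18 [ 0.6533 -0.4431] r 0.0917 ang -46.3 [ 0.6532 -0.4416  0.1774]
orange 7 [ 0.6507 -0.3131] r 0.0881 ang 46.3 [ 0.6481 -0.3107  0.1812]
orange 18 [ 0.5263 -0.4374] r 0.0879 ang -136.4 [ 0.5247 -0.435   0.1803]
orange 15 [ 0.5271 -0.3122] r 0.0901 ang 134.2 [ 0.5266 -0.3115  0.1778]
```

View pics/t_top.png

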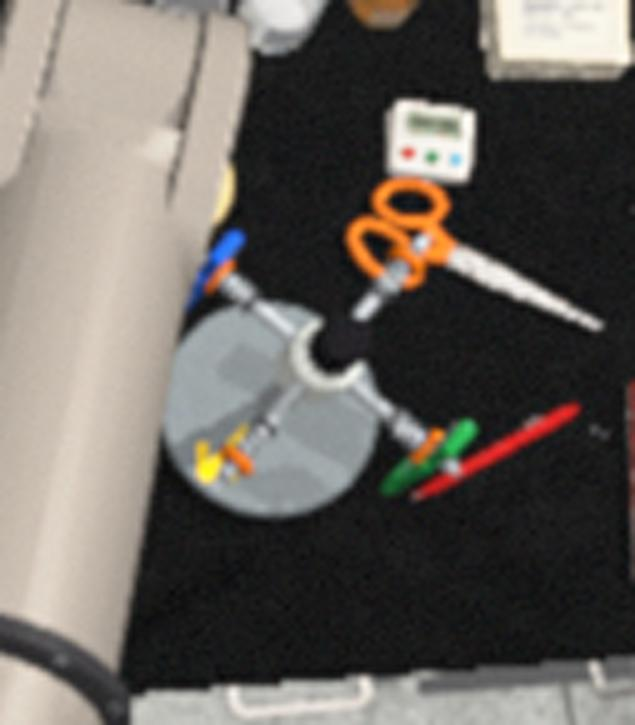

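Branch now lies over the arrow (collar at (237,458) in the crop, arrow beneath it). I'll refine the arrow's direction from the earlier unobstructed crop, using the foot rim and the arrow in the same view.

Run:
```python
from h import *
from scipy.optimize import least_squares
_,_,K,R,t=cap('top')
im=cv2.imread('pics/tree.png')[...,::-1];hsv=cv2.cvtColor(im,cv2.COLOR_RGB2HSV);H,S,V=[hsv[...,i].astype(int) for i in range(3)]
P=lambda u,v,z:ray(320+(u+.5)/7-.5,150+(v+.5)/7-.5,z,K,R,t)[:2]
# rim: from guess centre, radial search for grey->black
c0=np.array([272,396]);q=[]
g=cv2.GaussianBlur(cv2.cvtColor(np.ascontiguousarray(im),cv2.COLOR_RGB2GRAY),(0,0),2).astype(float)
for a in list(range(15,60,3))+list(range(120,250,3)):
    r=np.arange(125,185,.5);u=c0[0]+r*np.cos(np.radians(a));v=c0[1]+r*np.sin(np.radians(a))
    pr=cv2.remap(g.astype(np.float32),u.astype(np.float32)[None],v.astype(np.float32)[None],1)[0]
    i=np.argmin(np.gradient(cv2.GaussianBlur(pr[None],(0,0),4)[0]));q.append(P(u[i],v[i],.014))
q=np.array(q)
f=least_squares(lambda s:np.hypot(*(q-s[:2]).T)-s[2],[.59,-.373,.08],loss='soft_l1',f_scale=.001).x
print('foot',f.round(4),np.abs(np.hypot(*(q-f[:2]).T)-f[2]).mean())
m=(H>20)&(H<36)&(S>110)&(V>110);m[:400]=0
vv,uu=np.nonzero(m);p=np.array([P(u,v,.0142) for u,v in zip(uu,vv)])
d=p.mean(0)-f[:2];print('cent',p.mean(0).round(4),np.degrees(np.arctan2(d[1],d[0])))
e=np.linalg.svd((p-p.mean(0)),full_matrices=0)[2][0];print('svd',np.degrees(np.arctan2(e[1],e[0])))
# symmetry: radial lateral balance
h=cv2.convexHull(p.astype(np.float32)*1000)[:,0]
far=p[np.argsort(np.hypot(*(p-f[:2]).T))[-60:]].mean(0)-f[:2];print('tip',np.degrees(np.arctan2(far[1],far[0])),np.hypot(*far))
near=p[np.argsort(np.hypot(*(p-f[:2]).T))[:60]].mean(0);s=far+f[:2]-near;print('tail->tip',np.degrees(np.arctan2(s[1],s[0])),np.hypot(*s))
```

```text
foot [ 0.5902 -0.3749  0.0802] 0.002045338593924303
cent [ 0.5547 -0.3359] 132.31047586880976
svd 112.47327990227251
tip 131.49845594714998 0.07311270433063949
tail->tip 131.87573145632214 0.05059495842234646
```

Run:
```python
from h import *
for nm,(x0,y0,x1,y1) in (('scene',(215,235,255,290)),('top',(180,235,225,280))):
    im,W,K,R,t=cap(nm)
    hsv=cv2.cvtColor(im,cv2.COLOR_RGB2HSV);H,S,V=[hsv[...,i].astype(int) for i in range(3)]
    B=np.zeros(H.shape,bool);B[y0:y1,x0:x1]=1;r=B&((H<8)|(H>172))&(S>130)&(V>90);w=np.nan_to_num(W)
    vv,uu=np.nonzero(r)
    if len(vv): print(nm,len(vv),uu.mean(),vv.mean(),vv.min(),uu.min(),uu.max(),'tab rows',ray(uu[vv<vv.min()+8].mean(),vv[vv<vv.min()+8].mean(),.123,K,R,t).round(4))
    b=(B&(S<60)&(V>150)&(abs(w[...,2]-.042)<.008));q=np.array([ray(u,v,.042,K,R,t)[:2] for v,u in zip(*np.nonzero(b))])*1000
    if len(q): print('block',cv2.minAreaRect(q.astype(np.float32)))
plan(.4443,.2087,.22,64.5,3)
```

```text
scene 133 232.5563909774436 252.8045112781955 243 229 237 tab rows [0.4581 0.1986 0.123 ]
block ((442.0531311035156, 206.1552734375), (79.80451202392578, 76.41100311279297), 63.829795837402344)
top 28 198.25 255.17857142857142 252 193 204 tab rows [0.4434 0.2051 0.123 ]
block ((444.5301818847656, 209.09661865234375), (80.55012512207031, 68.61712646484375), 65.52408599853516)
[0.73,-0.47,0.15,0,0,0.0021,0.73,-0.47,0.15,0,0,0.0021,0.72,-0.48,0.15,0,0,0.0021,0.71,-0.49,0.15,0,0,0.0021,0.71,-0.5,0.15,0,0,0.0021,0.7,-0.51,0.15,0,0,0.0021,0.69,-0.52,0.15,0,0,0.0021,0.69,-0.53,0.15,0,0,0.0021]
[0.68,-0.54,0.15,0,0,0.0021,0.67,-0.55,0.15,0,0,0.0021,0.67,-0.56,0.15,0,0,0.0021,0.66,-0.57,0.15,0,0,0.0021,0.65,-0.58,0.15,0,0,0.0021,0.64,-0.58,0.14,0,0,0.0021,0.64,-0.59,0.15,0,0,0.0021,0.63,-0.6,0.14,0,0,0.0021]
[0.62,-0.61,0.15,0,0,0.0021,0.61,-0.62,0.14,0,0,0.0021,0.6,-0.63,0.15,0,0,0.0021,0.6,-0.63,0.14,0,0,0.0021,0.59,-0.64,0.15,0,0,0.0021,0.58,-0.65,0.14,0,0,0.0021,0.57,-0.66,0.15,0,0,0.0021,0.56,-0.67,0.14,0,0,0.0021]
end [0.4443 0.2088 0.22  ] 64.23
```

drive_tool(
  deltas=[0.73, -0.47, 0.15, 0, 0, 0.0021, 0.73, -0.47, 0.15, 0, 0, 0.0021, 0.72, -0.48, 0.15, 0, 0, 0.0021, 0.71, -0.49, 0.15, 0, 0, 0.0021, 0.71, -0.5, 0.15, 0, 0, 0.0021, 0.7, -0.51, 0.15, 0, 0, 0.0021, 0.69, -0.52, 0.15, 0, 0, 0.0021, 0.69, -0.53, 0.15, 0, 0, 0.0021],
)

```text
time_s: 14.2
eef_pos: [0.5608, -0.0444, 0.2667]
orientation: [180.0, 0.0, 76.2]
ft_force: [-0.0, 0.5, -0.1]
grip_width: 0.999
gripper_force: 0.0
```

drive_tool(
  deltas=[0.68, -0.54, 0.15, 0, 0, 0.0021, 0.67, -0.55, 0.15, 0, 0, 0.0021, 0.67, -0.56, 0.15, 0, 0, 0.0021, 0.66, -0.57, 0.15, 0, 0, 0.0021, 0.65, -0.58, 0.15, 0, 0, 0.0021, 0.64, -0.58, 0.14, 0, 0, 0.0021, 0.64, -0.59, 0.15, 0, 0, 0.0021, 0.63, -0.6, 0.14, 0, 0, 0.0021],
)

```text
time_s: 15.0
eef_pos: [0.5028, 0.082, 0.2431]
orientation: [180.0, -0.0, 70.1]
ft_force: [0.1, 0.4, 0.2]
grip_width: 1.0
gripper_force: 0.0
```

drive_tool(
  deltas=[0.62, -0.61, 0.15, 0, 0, 0.0021, 0.61, -0.62, 0.14, 0, 0, 0.0021, 0.6, -0.63, 0.15, 0, 0, 0.0021, 0.6, -0.63, 0.14, 0, 0, 0.0021, 0.59, -0.64, 0.15, 0, 0, 0.0021, 0.58, -0.65, 0.14, 0, 0, 0.0021, 0.57, -0.66, 0.15, 0, 0, 0.0021, 0.56, -0.67, 0.14, 0, 0, 0.0021],
)

```text
time_s: 15.8
eef_pos: [0.4445, 0.2086, 0.2199]
orientation: [180.0, -0.0, 64.1]
ft_force: [-0.0, -0.1, 0.1]
grip_width: 0.999
gripper_force: 0.0
```

drive_tool(
  deltas=[-0.08, 0, 0.3, 0, 0, 0, 0, 0, 0.6, 0, 0, 0, 0, 0, 0.9, 0, 0, 0, 0, 0, 0.9, 0, 0, 0, 0, 0, 0.9, 0, 0, 0, 0, 0, 0.9, 0, 0, 0, 0, 0, 0.7, 0, 0, 0, 0, 0, 0.4, 0, 0, 0],
)

```text
time_s: 16.6
eef_pos: [0.4437, 0.2057, 0.1064]
orientation: [-180.0, 0.1, 64.1]
ft_force: [1.0, 0.2, 0.0]
grip_width: 1.002
gripper_force: 0.0
```

Run:
```python
from h import *
st()
im,W,K,R,t=cap('scene');save('g1.png',im,(190,200,290,290),7)
```

```text
time_s 16.6
joints [-49.6828  17.2649  20.2013 122.8745  -8.8635  41.3076 -49.5107]
eef_pos [0.4437 0.2057 0.1064]
orientation [-1.799809e+02  1.089000e-01  6.412030e+01]
ft_force [1.0058 0.1752 0.0424]
torque [ 0.0084 -0.0238 -0.017 ]
grip_width 1.0018
gripper_force 0.0
```

View pics/g1.png

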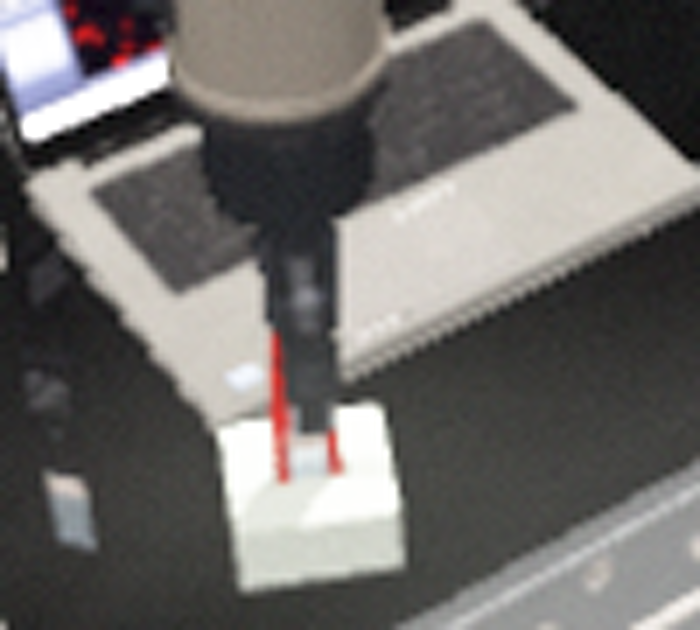

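Near finger tip centred at (315,430), carrier at about (305,430): fingers sit about 3 mm too far along −tool x. I'll shift, then grip.

drive_tool(
  deltas=[0.16, 0, 0, 0, 0, 0, 0, 0, 0, 0, 0, 0, 0, 0, 0, 0, 0, 0, 0, 0, 0, 0, 0, 0, 0, 0, 0, 0, 0, 0, 0, 0, 0, 0, 0, 0, 0, 0, 0, 0, 0, 0, 0, 0, 0, 0, 0, 0],
)

```text
time_s: 17.45
eef_pos: [0.4452, 0.2102, 0.1079]
orientation: [-180.0, -0.0, 64.2]
ft_force: [-0.1, 0.3, 0.8]
grip_width: 1.001
gripper_force: 0.0
```

drive_tool(
  deltas=[0, 0, 0, 0, 0, 0, 0, 0, 0, 0, 0, 0, 0, 0, 0, 0, 0, 0, 0, 0, 0, 0, 0, 0, 0, 0, 0, 0, 0, 0, 0, 0, 0, 0, 0, 0, 0, 0, 0, 0, 0, 0, 0, 0, 0, 0, 0, 0],
  grip=1,
  squeeze=30,
)

```text
time_s: 18.25
eef_pos: [0.4453, 0.2101, 0.1079]
orientation: [180.0, -0.0, 64.2]
ft_force: [1.2, -0.3, 0.4]
grip_width: 0.112
gripper_force: 31.9
```

```bash
python3 -c "
from h import *
st()"
```

```text
time_s 18.25
joints [-49.8942  17.3368  20.1133 122.4762  -8.8852  41.5185 -49.7504]
eef_pos [0.4453 0.2101 0.1079]
orientation [ 1.799898e+02 -6.200000e-03  6.420040e+01]
ft_force [ 1.2397 -0.2601  0.4105]
torque [-0.1869 -0.3902  0.0354]
grip_width 0.1117
gripper_force 31.8768
```

drive_tool(
  deltas=[0, 0, 0, 0, 0, 0, 0, 0, 0, 0, 0, 0, 0, 0, 0, 0, 0, 0, 0, 0, 0, 0, 0, 0, 0, 0, 0, 0, 0, 0, -0.1, 0, -0.2, 0, 0, 0, 0, 0, -0.3, 0, 0, 0, 0, 0, -0.2, 0, 0, 0],
  grip=0,
)

```text
time_s: 19.05
eef_pos: [0.4445, 0.2084, 0.1226]
orientation: [180.0, -0.0, 64.2]
ft_force: [0.4, -0.2, -0.1]
grip_width: 1.0
gripper_force: 0.0
```

drive_tool(
  deltas=[0, 0, 0, 0, 0, 0, 0, 0, 0, 0, 0, 0, 0, 0, 0, 0, 0, 0, 0, 0, 0, 0, 0, 0, 0, 0, 0, 0, 0, 0, 0, 0, 0, 0, 0, 0, 0, 0, 0, 0, 0, 0, 0, 0, 0, 0, 0, 0],
  grip=1,
  squeeze=30,
)

```text
time_s: 19.85
eef_pos: [0.4444, 0.2083, 0.1219]
orientation: [180.0, 0.0, 64.2]
ft_force: [1.0, -0.7, -0.6]
grip_width: 0.116
gripper_force: 32.2
```

drive_tool(
  deltas=[0, 0, -0.1, 0, 0, 0, 0, 0, -0.2, 0, 0, 0, 0, 0, -0.4, 0, 0, 0, 0, 0, -0.6, 0, 0, 0, 0, 0, -0.8, 0, 0, 0, 0, 0, -0.8, 0, 0, 0, 0, 0, -0.8, 0, 0, 0, 0, 0, -0.8, 0, 0, 0],
)

```text
time_s: 20.65
eef_pos: [0.4441, 0.2085, 0.2136]
orientation: [-180.0, -0.0, 64.2]
ft_force: [-0.1, 0.7, -1.0]
grip_width: 0.11
gripper_force: 32.3
```

Run:
```python
from h import *
st()
A=np.array([.5899,-.3768]);a=np.radians(134);e=np.array([np.cos(a),np.sin(a)])
T=A+.20*e;print(T)
p,w=plan(.50,-.05,.32,54,2)
plan(T[0],T[1],.25,44,2,p,w)
```

```text
time_s 20.65
joints [-52.5312   8.121   21.9839 117.3162  -3.7272  55.1809 -54.4088]
eef_pos [0.4441 0.2085 0.2136]
orientation [-1.799889e+02 -3.390000e-02  6.420920e+01]
ft_force [-0.0543  0.7466 -1.0366]
torque [-0.0224 -0.0298  0.0338]
grip_width 0.11
gripper_force 32.3213
[ 0.45096833 -0.23293204]
[-0.65,0.51,-0.33,0,0,0.0018,-0.65,0.52,-0.33,0,0,0.0018,-0.64,0.52,-0.33,0,0,0.0018,-0.63,0.53,-0.33,0,0,0.0018,-0.63,0.54,-0.33,0,0,0.0018,-0.62,0.54,-0.33,0,0,0.0018,-0.62,0.55,-0.33,0,0,0.0018,-0.61,0.56,-0.33,0,0,0.0018]
[-0.6,0.57,-0.33,0,0,0.0018,-0.6,0.57,-0.34,0,0,0.0018,-0.59,0.58,-0.33,0,0,0.0018,-0.58,0.59,-0.34,0,0,0.0018,-0.58,0.59,-0.33,0,0,0.0018,-0.57,0.6,-0.34,0,0,0.0018,-0.56,0.6,-0.33,0,0,0.0018,-0.55,0.61,-0.34,0,0,0.0018]
end [ 0.5  -0.05  0.32] 53.84
[-0.55,0.21,0.22,0,0,0.0017,-0.55,0.22,0.22,0,0,0.0017,-0.55,0.23,0.22,0,0,0.0017,-0.54,0.23,0.22,0,0,0.0017,-0.54,0.24,0.22,0,0,0.0017,-0.54,0.24,0.22,0,0,0.0017,-0.54,0.25,0.22,0,0,0.0017,-0.53,0.25,0.22,0,0,0.0017]
[-0.53,0.26,0.22,0,0,0.0017,-0.53,0.27,0.22,0,0,0.0017,-0.53,0.27,0.22,0,0,0.0017,-0.52,0.28,0.22,0,0,0.0017,-0.52,0.28,0.22,0,0,0.0017,-0.52,0.29,0.21,0,0,0.0017,-0.52,0.29,0.22,0,0,0.0017,-0.51,0.3,0.21,0,0,0.0017]
end [ 0.451 -0.233  0.25 ] 44.05
```

drive_tool(
  deltas=[-0.65, 0.51, -0.33, 0, 0, 0.0018, -0.65, 0.52, -0.33, 0, 0, 0.0018, -0.64, 0.52, -0.33, 0, 0, 0.0018, -0.63, 0.53, -0.33, 0, 0, 0.0018, -0.63, 0.54, -0.33, 0, 0, 0.0018, -0.62, 0.54, -0.33, 0, 0, 0.0018, -0.62, 0.55, -0.33, 0, 0, 0.0018, -0.61, 0.56, -0.33, 0, 0, 0.0018],
)

```text
time_s: 21.45
eef_pos: [0.4724, 0.0776, 0.2652]
orientation: [-180.0, 0.0, 59.0]
ft_force: [0.8, -0.4, -1.3]
grip_width: 0.115
gripper_force: 32.4
```

drive_tool(
  deltas=[-0.6, 0.57, -0.33, 0, 0, 0.0018, -0.6, 0.57, -0.34, 0, 0, 0.0018, -0.59, 0.58, -0.33, 0, 0, 0.0018, -0.58, 0.59, -0.34, 0, 0, 0.0018, -0.58, 0.59, -0.33, 0, 0, 0.0018, -0.57, 0.6, -0.34, 0, 0, 0.0018, -0.56, 0.6, -0.33, 0, 0, 0.0018, -0.55, 0.61, -0.34, 0, 0, 0.0018],
)

```text
time_s: 22.25
eef_pos: [0.5005, -0.0514, 0.3189]
orientation: [-180.0, 0.0, 53.8]
ft_force: [0.6, 0.6, -0.8]
grip_width: 0.11
gripper_force: 32.3
```

drive_tool(
  deltas=[-0.55, 0.21, 0.22, 0, 0, 0.0017, -0.55, 0.22, 0.22, 0, 0, 0.0017, -0.55, 0.23, 0.22, 0, 0, 0.0017, -0.54, 0.23, 0.22, 0, 0, 0.0017, -0.54, 0.24, 0.22, 0, 0, 0.0017, -0.54, 0.24, 0.22, 0, 0, 0.0017, -0.54, 0.25, 0.22, 0, 0, 0.0017, -0.53, 0.25, 0.22, 0, 0, 0.0017],
)

```text
time_s: 23.05
eef_pos: [0.4755, -0.1424, 0.2827]
orientation: [-180.0, 0.0, 48.9]
ft_force: [0.3, 0.9, -0.9]
grip_width: 0.11
gripper_force: 32.4
```

drive_tool(
  deltas=[-0.53, 0.26, 0.22, 0, 0, 0.0017, -0.53, 0.27, 0.22, 0, 0, 0.0017, -0.53, 0.27, 0.22, 0, 0, 0.0017, -0.52, 0.28, 0.22, 0, 0, 0.0017, -0.52, 0.28, 0.22, 0, 0, 0.0017, -0.52, 0.29, 0.21, 0, 0, 0.0017, -0.52, 0.29, 0.22, 0, 0, 0.0017, -0.51, 0.3, 0.21, 0, 0, 0.0017],
)

```text
time_s: 23.85
eef_pos: [0.4509, -0.234, 0.2479]
orientation: [-180.0, 0.0, 44.0]
ft_force: [0.4, 0.4, -0.0]
grip_width: 0.116
gripper_force: 32.3
```

```bash
sed -i 's/np.hypot(\*e).round/np.hypot(*e).round/' tree.py; python3 tree.py
python3 - <<'E'
from h import *
im,W,K,R,t=cap('scene');save('h1.png',im,(275,125,375,205),8);np.savez('pics/h1',im=im,W=W)
p=np.array(manip.sense()['eef_pos']);
for d in (0,-.11): c=R@(p+[0,0,d])+t;print((K@c)[:2]/c[2])
E
```

```text
time_s 23.85
joints [-20.519    9.1678  45.9374 113.9819  -7.6046  59.8375 -17.1157]
eef_pos [ 0.4509 -0.234   0.2479]
orientation [-1.799989e+02  4.800000e-03  4.399600e+01]
ft_force [ 0.3666  0.37   -0.0079]
torque [0.019  0.0045 0.0391]
grip_width 0.1157
gripper_force 32.3309
scene arrow 19 [ 0.5583 -0.3502] [-0.388  0.922] ang 139.93293798963305
orange 8 [ 0.6543 -0.3211] r 0.0851 ang 40.8 [ 0.6459 -0.3128  0.176 ]
orange 9 [ 0.5274 -0.4417] r 0.0901 ang -133.9 [ 0.5209 -0.4347  0.1762]
orange 18 [ 0.6533 -0.4431] r 0.0917 ang -46.3 [ 0.6538 -0.4416  0.1797]
orange 7 [ 0.6507 -0.3131] r 0.0881 ang 46.3 [ 0.6479 -0.3119  0.175 ]
[333.721825   173.43302622]
[330.38277706 197.41003696]
```

View pics/h1.png

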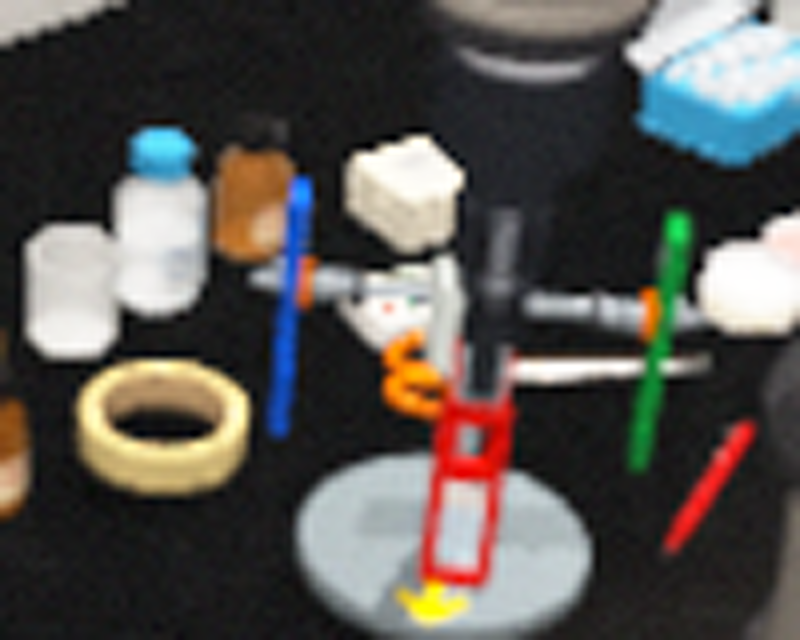

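The scene camera looks almost straight along the branch. The carrier hangs from (477,405) to (456,578) in the crop, centred on the finger to about 1 mm. I'll compute the lateral and height offset in the carrier's plane.

```bash
cat > car.py <<'E'
from h import *
A=np.array([.5899,-.3768]);a=np.radians(134);e=np.array([np.cos(a),np.sin(a),0]);l=np.array([np.sin(a),-np.cos(a),0])  # l = tool x at yaw 44
def plane(u,v,r,K,R,t):
    d=R.T@np.array([(u-K[0,2])/K[0,0],(v-K[1,2])/K[1,1],1]);o=-R.T@t-np.append(A,0)
    p=o+d*(r-o@e)/(d@e);return p@l,p[2]
def run():
    im,W,K,R,t=cap('scene');s=manip.sense();p=np.array(s['eef_pos'])-np.append(A,0);r=p@e
    print('TCP r,lat,z',(p@e).round(4),(p@l).round(4),p[2].round(4),'F',np.round(s['ft_force'],1))
    hsv=cv2.cvtColor(im,cv2.COLOR_RGB2HSV);H,S,V=[hsv[...,i].astype(int) for i in range(3)]
    m=((H<8)|(H>172))&(S>120)&(V>80);m[:150]=0;m[215:]=0;m[:,310:][:,48:]=0;m[:,:315]=0
    rows=[]
    for v in range(384):
        u=np.nonzero(m[v])[0]
        if len(u)>4 and np.ptp(u)>5: rows.append((v,*plane((u.min()+u.max())/2,v,r,K,R,t),np.ptp(u)+1))
    rows=np.array(rows);print('carrier lat median',np.median(rows[:,1]).round(4),'z range',rows[:,2].max().round(4),rows[:,2].min().round(4),'exp',(p[2]+.031).round(4),(p[2]-.11).round(4))
    print(rows[::4].round(4))
    return im,K,R,t
if __name__=='__main__':
    im,K,R,t=run()
    print('bias check: collar measured scene t=13 lat',(np.array([.5272,-.3176,0])-np.append(A,0))@l)
    for n,px in(('blue',0),):pass
E
python3 car.py
```

```text
TCP r,lat,z 0.1997 -0.0 0.2482 F [ 0.6 -0.2 -0.4]
carrier lat median -0.0024 z range 0.2415 0.1402 exp 0.2792 0.1382
[[ 1.750e+02 -2.400e-03  2.415e-01  9.000e+00]
 [ 1.790e+02 -2.700e-03  2.239e-01  1.000e+01]
 [ 1.830e+02 -2.900e-03  2.059e-01  9.000e+00]]
bias check: collar measured scene t=13 lat -0.003978829950060739
```

drive_tool(
  deltas=[-0.05, 0, 0.4, 0, 0, 0, 0, 0, 0.7, 0, 0, 0, 0, 0, 0.7, 0, 0, 0, 0, 0, 0.5, 0, 0, 0, 0, 0.7, 0, 0, 0, 0, 0, 1, 0, 0, 0, 0, 0, 1, 0, 0, 0, 0, 0, 0.8, 0, 0, 0, 0],
)

```text
time_s: 24.85
eef_pos: [0.4997, -0.2846, 0.2012]
orientation: [-180.0, 0.0, 44.1]
ft_force: [0.2, -0.7, -0.7]
grip_width: 0.112
gripper_force: 32.3
```

```bash
python3 car.py; python3 -c "
from h import *
im,W,K,R,t=cap('scene');save('h2.png',im,(305,135,365,195),10)"
```

```text
TCP r,lat,z 0.1271 -0.0009 0.2014 F [0.3 0.1 0.6]
carrier lat median -0.0027 z range 0.1921 0.0945 exp 0.2324 0.0914
[[ 1.750e+02 -3.100e-03  1.921e-01  8.000e+00]
 [ 1.790e+02 -1.500e-03  1.730e-01  1.000e+01]
 [ 1.830e+02 -3.600e-03  1.541e-01  8.000e+00]]
bias check: collar measured scene t=13 lat -0.003978829950060739
```

View pics/h2.png

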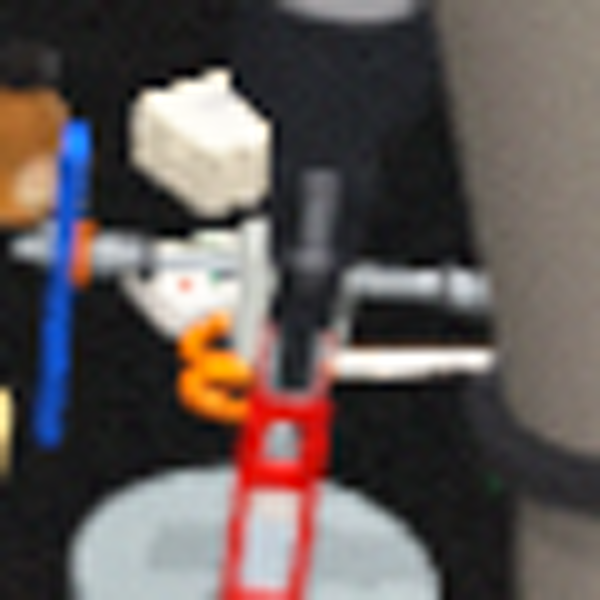

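The eye is centred on the nose tip (grey at (280,440) inside the eye spanning 262–300 × 415–465). Advancing slowly.

drive_tool(
  deltas=[0, 0.1, -0.03, 0, 0, 0, 0, 0.14, 0, 0, 0, 0, 0, 0.14, 0, 0, 0, 0, 0, 0.14, 0, 0, 0, 0, 0, 0.14, 0, 0, 0, 0, 0, 0.14, 0, 0, 0, 0, 0, 0.14, 0, 0, 0, 0, 0, 0.1, 0, 0, 0, 0],
)

```text
time_s: 25.75
eef_pos: [0.5138, -0.2992, 0.2029]
orientation: [180.0, 0.0, 44.0]
ft_force: [-0.7, 0.1, -0.2]
grip_width: 0.112
gripper_force: 32.3
```

```bash
python3 car.py
```

```text
TCP r,lat,z 0.1085 -0.0009 0.2029 F [-0.6 -0.7 -0.6]
carrier lat median -0.0024 z range 0.1934 0.0958 exp 0.2339 0.0929
[[ 1.720e+02 -2.200e-03  1.934e-01  8.000e+00]
 [ 1.760e+02 -2.400e-03  1.745e-01  9.000e+00]
 [ 1.800e+02 -2.600e-03  1.553e-01  1.000e+01]]
bias check: collar measured scene t=13 lat -0.003978829950060739
```

drive_tool(
  deltas=[0, 0.05, 0, 0, 0, 0, 0, 0.05, 0, 0, 0, 0, 0, 0.05, 0, 0, 0, 0, 0, 0.05, 0, 0, 0, 0, 0, 0.05, 0, 0, 0, 0, 0, 0.05, 0, 0, 0, 0, 0, 0.05, 0, 0, 0, 0, 0, 0.05, 0, 0, 0, 0],
)

```text
time_s: 26.6
eef_pos: [0.5192, -0.3048, 0.2029]
orientation: [180.0, 0.0, 44.1]
ft_force: [0.2, 0.3, -0.5]
grip_width: 0.113
gripper_force: 32.3
```

drive_tool(
  deltas=[0, 0.025, 0, 0, 0, 0, 0, 0.025, 0, 0, 0, 0, 0, 0.025, 0, 0, 0, 0, 0, 0.025, 0, 0, 0, 0, 0, 0.025, 0, 0, 0, 0, 0, 0, 0, 0, 0, 0, 0, 0, 0, 0, 0, 0, 0, 0, 0, 0, 0, 0],
)

```text
time_s: 27.4
eef_pos: [0.5209, -0.3066, 0.2029]
orientation: [-180.0, 0.0, 44.0]
ft_force: [0.6, 0.6, -0.5]
grip_width: 0.113
gripper_force: 32.3
```

```bash
cat > f.py <<'E'
from h import *
A=np.array([.5899,-.3768]);a=np.radians(134);e=np.array([np.cos(a),np.sin(a),0]);l=np.array([np.sin(a),-np.cos(a),0])
s=manip.sense();p=np.array(s['eef_pos'])-np.append(A,0);F=np.array(s['ft_force'])
print('t',s['time_s'],'r,lat,z',(p@e).round(4),(p@l).round(4),p[2].round(4),'F out,lat,z',(F@e).round(2),(F@l).round(2),F[2].round(2),'T',np.round(s['torque'],3),'ori',np.round(s['orientation'],2))
E
python3 f.py
```

```text
t 27.4 r,lat,z 0.0985 -0.0009 0.2029 F out,lat,z 0.06 0.84 -0.52 T [ 0.015  0.    -0.048] ori [-1.800e+02  1.000e-02  4.405e+01]
```

drive_tool(
  deltas=[0, 0.025, 0, 0, 0, 0, 0, 0.025, 0, 0, 0, 0, 0, 0.025, 0, 0, 0, 0, 0, 0.025, 0, 0, 0, 0, 0, 0, 0, 0, 0, 0, 0, 0, 0, 0, 0, 0, 0, 0, 0, 0, 0, 0, 0, 0, 0, 0, 0, 0],
)

```text
time_s: 28.2
eef_pos: [0.5222, -0.3079, 0.2029]
orientation: [-180.0, 0.0, 44.1]
ft_force: [-2.0, 2.1, 0.7]
grip_width: 0.112
gripper_force: 32.6
```

```bash
python3 f.py
```

```text
t 28.2 r,lat,z 0.0965 -0.0008 0.2029 F out,lat,z 2.9 0.01 0.72 T [ 0.612  0.554 -0.014] ori [-179.99    0.     44.05]
```

drive_tool(
  deltas=[0, 0.025, 0, 0, 0, 0, 0, 0.025, 0, 0, 0, 0, 0, 0.025, 0, 0, 0, 0, 0, 0.025, 0, 0, 0, 0, 0, 0, 0, 0, 0, 0, 0, 0, 0, 0, 0, 0, 0, 0, 0, 0, 0, 0, 0, 0, 0, 0, 0, 0],
)

```text
time_s: 29.0
eef_pos: [0.5236, -0.3093, 0.2029]
orientation: [-180.0, 0.0, 44.1]
ft_force: [-3.7, 3.7, 3.1]
grip_width: 0.112
gripper_force: 32.8
```

```bash
python3 f.py;python3 f.py
```

```text
t 29.0 r,lat,z 0.0946 -0.0008 0.2029 F out,lat,z 5.19 -0.1 3.13 T [1.067 1.034 0.031] ori [-179.97    0.     44.05]
t 29.0 r,lat,z 0.0946 -0.0008 0.2029 F out,lat,z 5.19 -0.1 3.13 T [1.067 1.034 0.031] ori [-179.97    0.     44.05]
```

drive_tool(
  deltas=[0, 0.02, 0, 0, 0, 0, 0, 0.01, 0, 0, 0, 0, 0, 0, 0, 0, 0, 0, 0, 0, 0.025, 0, 0, 0, 0, 0, 0.025, 0, 0, 0, 0, 0, 0, 0, 0, 0, 0, 0, 0, 0, 0, 0, 0, 0, 0, 0, 0, 0],
)

```text
time_s: 29.8
eef_pos: [0.5238, -0.3096, 0.2018]
orientation: [-179.9, 0.0, 44.1]
ft_force: [-4.2, 5.3, 2.3]
grip_width: 0.114
gripper_force: 32.8
```

```bash
python3 f.py
```

```text
t 29.8 r,lat,z 0.0942 -0.0008 0.2018 F out,lat,z 6.72 0.7 2.3 T [1.208 1.097 0.042] ori [-1.7995e+02  1.0000e-02  4.4050e+01]
```

drive_tool(
  deltas=[0, 0, 0.025, 0, 0, 0, 0, 0, 0.025, 0, 0, 0, 0, 0, 0.025, 0, 0, 0, 0, 0, 0.025, 0, 0, 0, 0, 0, 0.025, 0, 0, 0, 0, 0, 0, 0, 0, 0, 0, 0, 0, 0, 0, 0, 0, 0, 0, 0, 0, 0],
)

```text
time_s: 30.6
eef_pos: [0.5238, -0.3096, 0.1993]
orientation: [-179.9, 0.0, 44.1]
ft_force: [-4.1, 4.4, 1.7]
grip_width: 0.109
gripper_force: 32.9
```

```bash
python3 f.py
```

```text
t 30.6 r,lat,z 0.0942 -0.0008 0.1993 F out,lat,z 5.95 0.11 1.67 T [1.146 1.033 0.049] ori [-1.7995e+02  1.0000e-02  4.4050e+01]
```

drive_tool(
  deltas=[0, 0, 0.025, 0, 0, 0, 0, 0, 0.025, 0, 0, 0, 0, 0, 0.025, 0, 0, 0, 0, 0, 0.025, 0, 0, 0, 0, 0, 0, 0, 0, 0, 0, 0, 0, 0, 0, 0, 0, 0, 0, 0, 0, 0, 0, 0, 0, 0, 0, 0],
)

```text
time_s: 31.4
eef_pos: [0.5238, -0.3096, 0.1973]
orientation: [-179.9, 0.0, 44.1]
ft_force: [-5.0, 5.6, 1.9]
grip_width: 0.111
gripper_force: 32.9
```

```bash
python3 f.py
```

```text
t 31.4 r,lat,z 0.0942 -0.0008 0.1973 F out,lat,z 7.49 0.27 1.92 T [1.149 1.086 0.036] ori [-179.95    0.     44.05]
```

drive_tool(
  deltas=[0, 0, 0.025, 0, 0, 0, 0, 0, 0.025, 0, 0, 0, 0, 0, 0.025, 0, 0, 0, 0, 0, 0.025, 0, 0, 0, 0, 0, 0.025, 0, 0, 0, 0, 0, 0, 0, 0, 0, 0, 0, 0, 0, 0, 0, 0, 0, 0, 0, 0, 0],
)

```text
time_s: 32.2
eef_pos: [0.5239, -0.3096, 0.1948]
orientation: [-180.0, 0.0, 44.1]
ft_force: [-4.4, 4.3, 3.9]
grip_width: 0.11
gripper_force: 32.9
```

```bash
python3 f.py
```

```text
t 32.2 r,lat,z 0.0942 -0.0008 0.1948 F out,lat,z 6.16 -0.12 3.88 T [ 1.127  1.079 -0.033] ori [-1.7995e+02  1.0000e-02  4.4050e+01]
```

drive_tool(
  deltas=[0, 0, 0.025, 0, 0, 0, 0, 0, 0.025, 0, 0, 0, 0, 0, 0, 0, 0, 0, 0, 0, 0, 0, 0, 0, 0, 0, 0, 0, 0, 0, 0, 0, 0, 0, 0, 0, 0, 0, 0, 0, 0, 0, 0, 0, 0, 0, 0, 0],
)

```text
time_s: 33.0
eef_pos: [0.5239, -0.3096, 0.1938]
orientation: [-180.0, 0.0, 44.1]
ft_force: [-4.1, 5.3, 2.7]
grip_width: 0.114
gripper_force: 32.9
```

```bash
python3 f.py
```

```text
t 33.0 r,lat,z 0.0942 -0.0008 0.1938 F out,lat,z 6.65 0.7 2.67 T [ 1.095  1.079 -0.013] ori [-179.95    0.     44.05]
```

drive_tool(
  deltas=[0, 0, 0.025, 0, 0, 0, 0, 0, 0.025, 0, 0, 0, 0, 0, 0, 0, 0, 0, 0, 0, 0, 0, 0, 0, 0, 0, 0, 0, 0, 0, 0, 0, 0, 0, 0, 0, 0, 0, 0, 0, 0, 0, 0, 0, 0, 0, 0, 0],
)

```text
time_s: 33.8
eef_pos: [0.5241, -0.3098, 0.1932]
orientation: [-180.0, -0.0, 44.1]
ft_force: [-5.3, 4.3, 7.5]
grip_width: 0.109
gripper_force: 33.7
```

```bash
python3 f.py
```

```text
t 33.8 r,lat,z 0.094 -0.0008 0.1932 F out,lat,z 6.78 -0.78 7.5 T [1.268 1.232 0.007] ori [-1.7998e+02 -1.0000e-02  4.4050e+01]
```

Seated: contact at exactly the expected height. Ease outward onto the lip, then release.

drive_tool(
  deltas=[0, -0.02, -0.01, 0, 0, 0, 0, -0.02, 0, 0, 0, 0, 0, 0, 0, 0, 0, 0, 0, 0, 0, 0, 0, 0, 0, 0, 0, 0, 0, 0, 0, 0, 0, 0, 0, 0, 0, 0, 0, 0, 0, 0, 0, 0, 0, 0, 0, 0],
)

```text
time_s: 34.6
eef_pos: [0.5235, -0.3092, 0.1932]
orientation: [-180.0, -0.0, 44.1]
ft_force: [-3.9, 4.0, 5.2]
grip_width: 0.108
gripper_force: 33.2
```

```bash
python3 f.py
```

```text
t 34.6 r,lat,z 0.0947 -0.0008 0.1932 F out,lat,z 5.59 -0.01 5.18 T [1.005 0.978 0.042] ori [-179.99   -0.     44.05]
```

drive_tool(
  deltas=[0, 0, 0, 0, 0, 0, 0, 0, 0, 0, 0, 0, 0, 0, 0, 0, 0, 0, 0, 0, 0, 0, 0, 0, 0, 0, 0, 0, 0, 0, 0, 0, 0, 0, 0, 0, 0, 0, 0, 0, 0, 0, 0, 0, 0, 0, 0, 0],
  grip=0,
)

```text
time_s: 35.4
eef_pos: [0.5235, -0.3093, 0.1931]
orientation: [180.0, 0.0, 44.1]
ft_force: [-0.4, 0.1, 0.1]
grip_width: 1.0
gripper_force: 0.0
```

drive_tool(
  deltas=[0, 0, -0.1, 0, 0, 0, 0, 0, -0.3, 0, 0, 0, 0, 0, -0.6, 0, 0, 0, 0, 0, -0.8, 0, 0, 0, 0, 0, -0.9, 0, 0, 0, 0, 0, -0.9, 0, 0, 0, 0, 0, -0.9, 0, 0, 0, 0, 0, -0.9, 0, 0, 0],
)

```text
time_s: 36.2
eef_pos: [0.5235, -0.3095, 0.3034]
orientation: [179.9, -0.0, 44.0]
ft_force: [0.4, 0.1, 0.2]
grip_width: 1.003
gripper_force: 0.0
```

drive_tool(
  deltas=[0.7, 0, -0.2, 0, 0, 0, 0.7, 0, -0.2, 0, 0, 0, 0.7, 0, -0.2, 0, 0, 0, 0.7, 0, -0.2, 0, 0, 0, 0.7, 0, 0, 0, 0, 0, 0.7, 0, 0, 0, 0, 0, 0.7, 0, 0, 0, 0, 0, 0.7, 0, 0, 0, 0, 0],
)

```text
time_s: 37.0
eef_pos: [0.6048, -0.2305, 0.3168]
orientation: [-180.0, 0.0, 44.1]
ft_force: [0.8, -0.3, -0.5]
grip_width: 0.998
gripper_force: 0.0
```

```bash
python3 tree.py
python3 - <<'E'
from h import *
a=cap('scene')[0][125:215,280:380];b=cap('top')[0][140:230,320:420]
save('fin.png',np.vstack([a,b]),None,3.2) if 0 else save('fin.png',np.hstack([a,b]),None,4)
E
```

```text
time_s 37.0
joints [-16.6214  22.4244  43.5153  91.6448 -15.9834  72.3842 -16.3361]
eef_pos [ 0.6048 -0.2305  0.3168]
orientation [-1.799799e+02  2.120000e-02  4.405120e+01]
ft_force [ 0.7875 -0.2999 -0.5072]
torque [-0.0088 -0.0061  0.0304]
grip_width 0.9981
gripper_force 0.0
scene arrow 22 [ 0.5544 -0.3372] [-0.634  0.774] ang 131.8449262745349
orange 8 [ 0.6543 -0.3211] r 0.0851 ang 40.8 [ 0.6465 -0.3131  0.177 ]
orange 17 [ 0.6531 -0.4431] r 0.0916 ang -46.4 [ 0.6533 -0.4429  0.178 ]
orange 18 [ 0.5263 -0.4374] r 0.0879 ang -136.4 [ 0.524  -0.4339  0.1832]
```

View pics/fin.png

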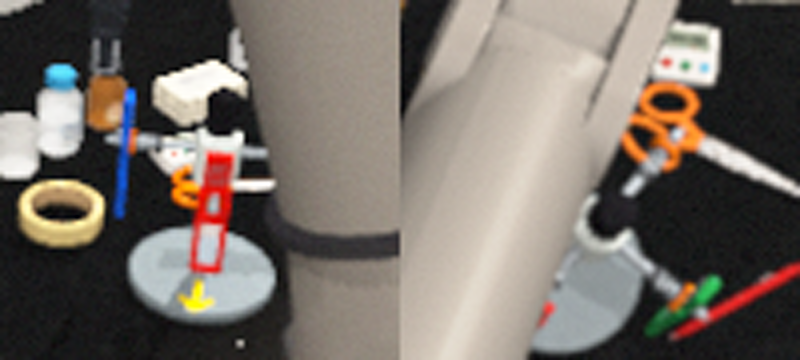

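The carrier hangs on the branch with the nose showing in its eye (213,203). It is upright, in line with the arrow (197,295), and the head has not moved.

```bash
python3 -c "
from cell import manip
print(manip.hand_in())"
```

```text
the job is handed in; nothing more can be done
None
```

The red carrier is seated behind the lip on a free branch that points along the arrow to within about 2°; the job was handed in at about 37 s, with sampled forces on the tree through the carrier about 10 N at most (limit 20 N).

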